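# Reset a tripped breaker behind the push-latch cover of a bench power box

## Robot

A 6-joint arm with a two-finger parallel gripper is mounted at the origin on the work surface; the furniture and walls round the work are solid. World frame = base frame: x ahead of the robot, y to its left, z up, the work surface at z = 0. Lengths are in m, angles in degrees, forces in N, time in s.
With the tool pointing down it reaches from about 0.35 to 0.875 m from the base axis. Payload 4.2 kg.
Tool frame: the origin (TCP) lies midway between the tips of the shut fingers; the grasp point (between the pads) lies 19 mm behind it; z points along the fingers, y is the line along which they close (so a half turn about z gives the same grasp; the last joint's range is limited). The gripper opens to 87 mm and grips with 3 to 60 N. Pads are 19 mm wide; open, the fingers measure 117 mm over their backs; the gripper's body (75 mm by 190 mm) begins 51 mm behind the grasp point.
Start: joints at [83.858, 22.042, 0.453, 0, -68.411, -14.817], TCP at [0.224, 0.584, 0.223] pointing down, gripper open.
Joint ranges: [-179.83, 179.83], [-69.29, 118.12], [-61.27, 80.66], [-181.25, 117.63], [-171.15, -9.14], [-177.46, 177.46]. Speed limits (degrees/s): [159.86, 159.86, 180, 180, 180, 180].

## Interface

Orientations are given as a 3x3 rotation matrix whose columns are the frame's x, y, z axes.
In Python, from station import r, cams gives the robot as it stands.
- The arm moves only by the tool play_rows, never from a script. Its argument "commands" is text: rows parted by semicolons, each of 6 numbers parted by spaces: the shift along the world's x, y, z normalised to -1 to 1, where 1 is 30 mm, then the turn, a rotation vector about the world's x, y, z normalised to -1 to 1, where 1 is 0.15 rad. A call has 1 to 20 rows; each row shifts and turns the commanded pose from where the row before left it; what a row does not reach is not made up. A row lasts 1/10 s, in which the tool goes at most 50 mm and 8.59 degrees, less where a joint would pass 70% of its speed; a pose out of reach is approached as far as the arm can. A call with a number of a shift or a turn outside -1 to 1 is refused whole. A call with a gripper value outside its range is refused whole. "grip" is the finger opening in mm, from 0 to 87, set as the call begins (left out, the last holds). The fingers move at their own pace and stop on an object; the grip force is fixed at half the most. Time passes only in rows, so rows that do not move let the fingers close. It gives the time, the measured TCP pose, the force, the opening and the grip force at its end, in the units of the state.
- r.sense(): the state, without advancing time (a new reading comes with each control period).
- cams.capture(name): name is "side" or "top"; returns (picture, depth): 384x512x3 uint8, blue, green, red; 384x512 float32, m along the optical axis (not along the pixel's ray), 0 where there is no reading.
- cams.camera_info(name): a dict with "mtx" (3x3 intrinsics, pixels), "R" (3x3) and "t" (3): a world point X has camera coordinates R X + t. Camera axes: x right, y down, z forward; pixel columns grow to the right and rows downward; lengths in m; the calibration is good to about 2 mm. A picture is of the moment at which its call begins. camera_info takes no time and is no camera call.
- r.finish_job(): hands the job in; it is judged then, once.
The state is a dict: "time_s": time; "joints": joint angles; "joint_velocities": joint speeds; "effort": joint torques, N m; "tcp_pos": TCP position; "ee_rot": TCP orientation; "wrist_force": force on the tool from outside, world axes, zero at the start; "moment": the same for the moment, N m; "gripper_width": opening from 0.0 (shut) to 1.0 (fully open); "gripper_force": force on a finger pad.
Only numpy, scipy, OpenCV 4.12 (cv2) and the standard library are available. Lean on these libraries where they do the work, as an engineer would, in place of code of your own. Each camera call takes 0.05 s, during which the arm holds its last target. There are 200 camera calls.

## Task

One of the four breakers under the white cover of the grey bench power box has tripped: its red button stands out and shows a white band. Press the cover in at its round mark and let go so that it springs fully open, push that button in until it stays in, then push the cover over from behind and press it down again until it latches shut. It is all fingertip pressing: do not pinch the cover or push on its inner side, and leave the tools and parts lying about where they are.

Things in the scene. Friction and masses are not known exactly. Their poses are not given: they have to be found in the camera images.
- power_box: Grey bench DC distribution box, fixed to the bench, 118 x 230 x 64 mm. Origin on the bench under its middle, 65 mm behind its front face, 53 mm before its rear face. Its x runs from its front to its rear (roughly away from the robot), y along its width, z up; it turns only about z. Red and black binding posts stand 16 mm out of its front face. A white cover fills most of its top.
- hinge (a point): Middle of the cover's hinge line, which runs along the box's y; axes as the box's. 64 mm above the bench, level with the box's top, 105 mm behind its front face, 13 mm before its rear face.
- well (a point): Centre of the floor of the well under the cover, 34 mm below the box's top. The well is 83 mm (x) by 189 mm (y), straight-walled. Four breakers stand in it in a row along y, 2 mm behind this point (x), at y = -72, -24, 24 and 72 mm, in any order, each in a steel collar 4 mm high. The latch stands within y = -25 to 25 mm, from the front wall to 25 mm before this point, 21 mm high.
- cover (a joint): Cover angle, rad: 0.012 shut and latched; -0.077 pressed in to its stop (5.5 mm at the mark); 1.92 open, leaning 20 degrees back past upright. Sprung open. Push-push latch: latched, pressed to the stop and let go, it springs open in 1.5 s, following the finger up (draw back up and to the front); open, pushed down to the stop and let go, it latches. 2 to 5 N at the mark; 1 N to push over.
- cover_press (a point): Printed round mark, 19 mm, on the outer face of the white cover (80 mm from hinge to free edge, 186 mm wide, outer face 3 mm above the hinge axis when shut). On the middle line, 65 mm from the hinge, 15 mm from the free edge. Moves with the cover; z points out of the outer face, x from free edge to hinge.
- cover_edge (a point): Middle of the free edge of the cover, on the outer face, 80 mm from the hinge line. Moves with the cover.
- button_top (a point): Top centre of the tripped breaker's red round button, 13 mm across; tripped it stands 13 mm out of its collar, 17 mm above the floor of the well, 17 mm below the hinge axis, and shows a white band below the red. z up. The three other breakers are in: their red tops stand 7 mm lower, show no white and do not move.
- reset_button (a joint): How far the tripped button is pushed in, m: 0 = tripped, 0.009 = the bottom of its travel. Pushed beyond about 0.0077 it catches and, let go, stays at 0.0064; pushed less it springs back. The spring takes 1 to 3 N.
- adapter_n: Loose bystander: metal coaxial adapter, 20 x 42 x 21 mm, lying behind the box, to the right. Origin at the middle of its underside.
- dust_cap: Loose bystander: black rubber cap, 21 mm across, 18 mm high, at the right side of the box. Origin at the middle of its underside.
- alcohol_bottle: Loose bystander: white pump bottle, 60 mm across, 118 mm high, standing at the right side of the box, well clear of the cover. Origin at the middle of its underside.
- cover_inside (a point): Middle of the grey panel, 67 x 174 mm, on the inner side of the cover (underneath when it is shut), which must not be pushed or pinched. Moves with the cover.

How it is judged (in metres and radians):
On the way, in this order (a step that is already met when the one before it is completed fails the run):
1. the latched cover is pressed in (value of joint cover below -0.05 rad), for 0.04 s.
2. the cover has sprung open (value of joint cover above 1.6 rad), for 0.2 s.
3. with the cover open, the tripped button is pushed in (value of joint reset_button above 0.005 m and value of joint cover above 0.9 rad), for 0.2 s.
At the end, for the whole second after the job is handed in: The cover is shut and held by its latch (-0.02 to 0.03 rad, still), and the button that had tripped stays pushed in (more than 5 mm) (value of joint cover between -0.02 and 0.03 rad and velocity of joint cover between -0.1 and 0.1 rad/s and value of joint reset_button above 0.005 m); the robot touches nothing.
It fails at once if the cover is pinched, or pushed or lifted by its inner side (over 2 N) (contact force between the fingers and cover_c1 above 2 N).
It fails at once if a bystander is lifted or shifted by more than 25 mm (distance of any of adapter_n, dust_cap, alcohol_bottle from where it was at the start of the episode above 0.025 m).
It also fails if it takes over 45 s, if anything falls off the work surface, if the arm or the gripper's body presses on something with over 40 N, if the wrist force passes 120 N, or if a joint passes its speed limit or range.

## Working session

There is one attempt and no reset: what is moved stays moved. The work goes in short steps, Python scripts to look and compute and a tool call to move; the robot and the scene stay as the last step left them, time stands still between calls to the robot, and variables do not carry over. Pictures are saved under pics/ and viewed, at most 10 in all, crops included, and the job is handed in when it is done.

Besides the shell and the picture viewer there is one more tool, called after "Request:" as name(argument=value, ...) on one line, values as JSON. play_rows: Moves the arm, as the interface text tells. Scaled input: -1 to 1 covers 30 mm each way for a shift and 0.15 rad each way for a turn. Its arguments: {"type":"object","properties":{"commands":{"type":"string"},"grip":{"type":"number"}},"required":["commands"]}

```bash
mkdir -p pics; python3 - <<'E'
from station import r,cams
import cv2,numpy as np
for n in("side","top"):
    p,d=cams.capture(n); cv2.imwrite(f"pics/{n}0.png",p); np.savez(f"pics/{n}0.npz",p=p,d=d)
    i=cams.camera_info(n); print(n,i["mtx"].round(1).tolist(),i["R"].round(3).tolist(),i["t"].round(3))
s=r.sense();print(s["time_s"],s["tcp_pos"],s["ee_rot"],s["wrist_force"])
E
```

```text
side [[379.2, 0.0, 252.6], [0.0, 379.2, 192.5], [0.0, 0.0, 1.0]] [[-0.964, -0.267, 0.002], [-0.126, 0.45, -0.884], [0.236, -0.852, -0.467]] [0.487 0.142 0.731]
top [[434.7, 0.0, 255.9], [0.0, 434.7, 190.9], [0.0, 0.0, 1.0]] [[0.008, -0.999, -0.032], [-0.984, -0.002, -0.181], [0.18, 0.033, -0.983]] [-0.028  0.491  0.816]
0.1 [0.22332506 0.58316625 0.22155162] [[ 9.33787418e-01 -3.57827716e-01 -6.18597790e-04]
 [-3.57828237e-01 -9.33785507e-01 -1.89188529e-03]
 [ 9.93313405e-05  1.98797043e-03 -9.99998019e-01]] [0.35008951 0.77618919 0.0804749 ]
```

View pics/side0.png

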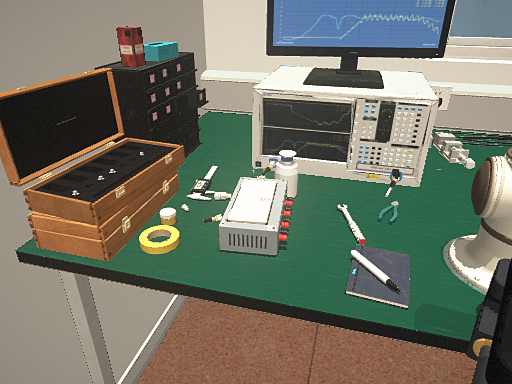

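View pics/top0.png

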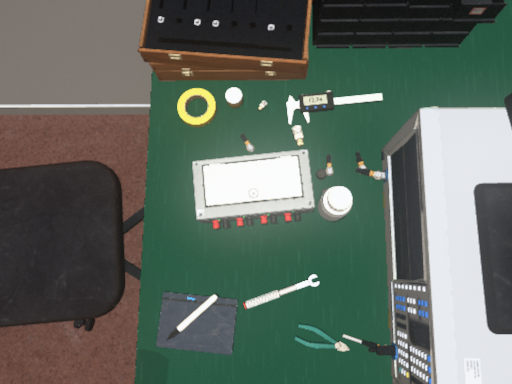

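The side view shows the grey box at about (257,212), with the bottle just behind it. In the top view the box is centred at about (253,183), with its round mark near (253,193) and its posts facing the robot.

```bash
cat > h.py <<'E'
import numpy as np,cv2
from station import r,cams
def ray(n,uv,z):
    i=cams.camera_info(n);R,t,K=map(np.array,(i["R"],i["t"],i["mtx"]))
    c=-R.T@t; d=R.T@np.linalg.inv(K)@np.array([uv[0],uv[1],1.]); return c+d*(z-c[2])/d[2]
def cloud(n,d):
    i=cams.camera_info(n);R,t,K=map(np.array,(i["R"],i["t"],i["mtx"]))
    v,u=np.indices(d.shape); P=np.stack([(u-K[0,2])/K[0,0]*d,(v-K[1,2])/K[1,1]*d,d],-1); return (P-t)@R
def proj(n,X):
    i=cams.camera_info(n);q=np.array(i["mtx"])@(np.array(i["R"])@X+i["t"]);return q[:2]/q[2]
E
python3 - <<'E'
from h import *
f=np.load("pics/top0.npz");p,d=f["p"],f["d"];W=cloud("top",d)
m=np.zeros(d.shape,np.uint8);m[140:230,185:320]=1
b=((W[...,2]>.05)&(W[...,2]<.08)&(m>0)).astype(np.uint8)
b[:,317:]=0
b=cv2.morphologyEx(b,cv2.MORPH_OPEN,np.ones((9,9)))
w=((p.min(-1)>215)&(b>0)).astype(np.uint8); w=cv2.morphologyEx(w,cv2.MORPH_CLOSE,np.ones((5,5)));w=cv2.morphologyEx(w,cv2.MORPH_OPEN,np.ones((7,7)))
for nm,k,z in(("box",b,.064),("cover",w,.067)):
    c=max(cv2.findContours(k,0,2)[0],key=cv2.contourArea)
    pts=np.array([ray("top",q[0],z)[:2] for q in c],np.float32)
    print(nm,cv2.minAreaRect(pts), np.median(W[...,2][k>0]), cv2.boundingRect(c))
crop=p[140:235,185:360]; cv2.imwrite("pics/c1.png",cv2.resize(crop,None,fx=4,fy=4,interpolation=cv2.INTER_CUBIC))
E
```

```text
box ((0.5012778043746948, -0.018555939197540283), (0.11964797973632812, 0.22908185422420502), 6.186049938201904) 0.06598022925013894 (192, 149, 122, 70)
cover ((0.5008990168571472, -0.019019916653633118), (0.11081873625516891, 0.2210666686296463), 5.8814167976379395) 0.06641987509738269 (197, 153, 114, 64)
```

View pics/c1.png

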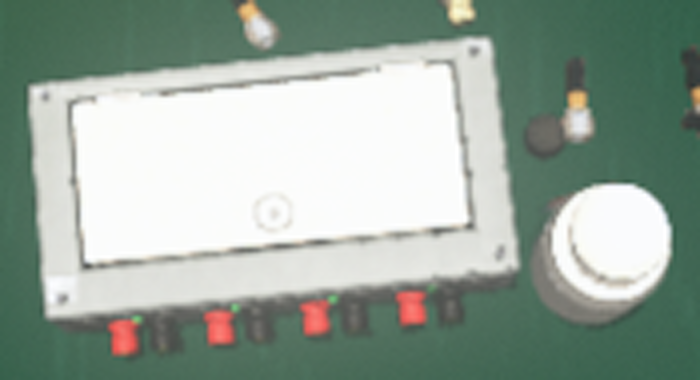

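```bash
python3 - <<'E'
from h import *
M=ray("top",(252.6,192.6),.067);print("mark",M)
C=[ray("top",((a+.5)/4-.5+185,(b+.5)/4-.5+140),.067)[:2] for a,b in((72,102),(448,60),(472,227),(86,265))]
C=np.array(C);print(C.round(4),C.mean(0))
f=C[3]-C[2];g=C[0]-C[1];print(np.degrees(np.arctan2(-f[0],f[1])),np.degrees(np.arctan2(-g[0],g[1])),np.linalg.norm(f),np.linalg.norm(C[0]-C[3]))
ys=np.radians(6.1);ex=np.array([np.cos(ys),np.sin(ys)])
print("origin from mark",M[:2]+.025*ex,"from box rect",np.array([.5013,-.0186])+.006*ex)
print("side view of mark",proj("side",M))
p=np.load("pics/side0.npz")["p"];cv2.imwrite("pics/c2.png",cv2.resize(p[170:255,210:300],None,fx=6,fy=6,interpolation=cv2.INTER_CUBIC))
E
```

```text
mark [ 0.48346637 -0.02027807  0.067     ]
[[ 0.5378  0.078 ]
 [ 0.5589 -0.1054]
 [ 0.4764 -0.1162]
 [ 0.4573  0.0688]] [ 0.50758797 -0.01870881]
5.877798190987792 6.572350751671625 0.18590140769658678 0.08093985398764045
origin from mark [ 0.50832482 -0.01762146] from box rect [ 0.50726603 -0.01796242]
side view of mark [264.55982724 198.11729746]
```

View pics/c2.png

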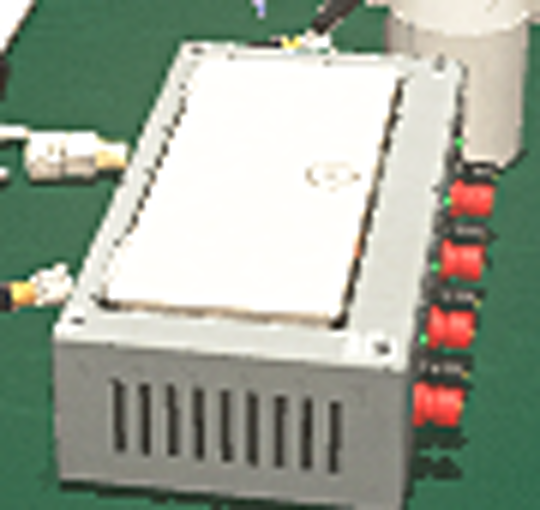

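Request:
play_rows(commands="0.42 -0.96 0 0 0 0.16;0.42 -0.96 0 0 0 0.16;0.42 -0.96 0 0 0 0.16;0.42 -0.96 0 0 0 0.16;0.42 -0.96 0 0 0 0.16;0.42 -0.96 0 0 0 0.16;0.42 -0.96 0 0 0 0.16;0.42 -0.96 0 0 0 0.16;0.42 -0.96 0 0 0 0.16;0.42 -0.96 0 0 0 0.16;0.42 -0.96 0 0 0 0.16;0.42 -0.96 0 0 0 0.16;0.42 -0.96 0 0 0 0.16;0.42 -0.96 0 0 0 0.16;0.42 -0.96 0 0 0 0.16;0.42 -0.96 0 0 0 0.16;0.42 -0.96 0 0 0 0.16;0.42 -0.96 0 0 0 0.16;0.42 -0.96 0 0 0 0.16;0.42 -0.96 0 0 0 0.16", grip=0)

```text
time_s: 2.1
tcp_pos: [0.4756, 0.0063, 0.2223]
ee_rot: [[0.993, 0.115, -0.001], [0.115, -0.993, 0.0], [-0.001, -0.0, -1.0]]
wrist_force: [0.6, 0.1, 0.1]
gripper_width: -0.0
gripper_force: 0.0
```

Request:
play_rows(commands="0.12 -0.45 -0.7 0 0 0;0.12 -0.45 -0.9 0 0 0;0 0 -0.9 0 0 0;0 0 -0.9 0 0 0;0 0 -0.8 0 0 0;0 0 -0.4 0 0 0;0 0 0 0 0 0")

```text
time_s: 2.8
tcp_pos: [0.481, -0.0198, 0.0825]
ee_rot: [[0.994, 0.113, -0.005], [0.113, -0.994, -0.001], [-0.005, 0.001, -1.0]]
wrist_force: [0.4, -1.0, 1.1]
gripper_width: 0.003
gripper_force: 0.0
```

```bash
python3 - <<'E'
from h import *
print(r.sense()["tcp_pos"],r.sense()["wrist_force"])
print("bottle top", ray("top",(338,198),.118))
E
```

```text
[ 0.48097489 -0.0198183   0.0824766 ] [ 0.39375387 -0.9694979   1.06966896]
bottle top [ 0.46489006 -0.17538156  0.118     ]
```

Request:
play_rows(commands="0 0 -0.3 0 0 0;0 0 -0.2 0 0 0;0 0 -0.1 0 0 0;0 0 -0.1 0 0 0;0 0 -0.08 0 0 0;0 0 0 0 0 0")

```text
time_s: 3.4
tcp_pos: [0.4828, -0.0193, 0.0628]
ee_rot: [[0.993, 0.115, 0.0], [0.115, -0.993, -0.0], [0.0, 0.0, -1.0]]
wrist_force: [-5.2, 1.2, 12.6]
gripper_width: 0.003
gripper_force: 6.0
```

Request:
play_rows(commands="0 0 -0.04 0 0 0;-0.3 0 0.5 0 0 0;-0.8 -0.08 0.9 0 0 0;-0.9 -0.08 0.9 0 0 0;-0.9 -0.08 0.9 0 0 0;-0.9 -0.08 0.9 0 0 0;0 0 0.5 0 0 0;0 0 0 0 0 0;0 0 0 0 0 0;0 0 0 0 0 0;0 0 0 0 0 0;0 0 0 0 0 0;0 0 0 0 0 0;0 0 0 0 0 0;0 0 0 0 0 0;0 0 0 0 0 0;0 0 0 0 0 0;0 0 0 0 0 0;0 0 0 0 0 0")

```text
time_s: 5.3
tcp_pos: [0.3687, -0.029, 0.198]
ee_rot: [[0.993, 0.114, 0.0], [0.114, -0.993, 0.0], [0.0, -0.0, -1.0]]
wrist_force: [0.3, -0.0, -0.0]
gripper_width: 0.004
gripper_force: 0.0
```

```bash
python3 - <<'E'
from h import *
a,d=cams.capture("top");b,e=cams.capture("side")
np.savez("pics/s1.npz",a=a,d=d,b=b,e=e)
A=cv2.resize(a[130:240,180:360],None,fx=4,fy=4,interpolation=3)[:, :720]
B=cv2.resize(b[140:260,190:310],None,fx=5,fy=5,interpolation=3)
cv2.imwrite("pics/t1.png",A);cv2.imwrite("pics/s1.png",B);print(r.sense()["time_s"])
E
```

```text
5.4
```

View pics/t1.png

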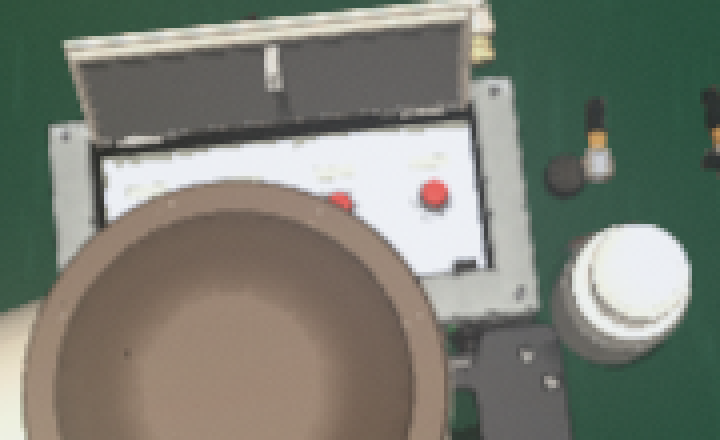

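View pics/s1.png

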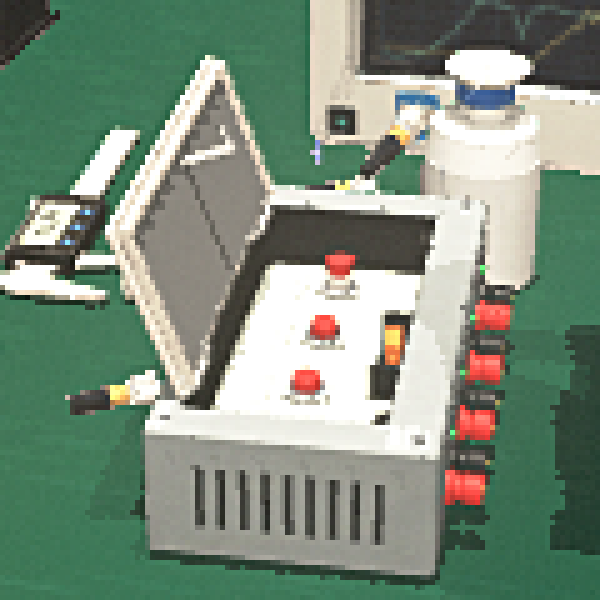

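In the top view the cover stands open, with the rightmost button at about (434,194) in the crop. In the side view the farthest button, at about (340,265) in the crop, stands out with its white band. That makes the tripped breaker the one at y = -72, the one nearest the bottle.

```bash
python3 - <<'E'
from h import *
f=np.load("pics/s1.npz")
def red(p,roi):
    x,y,w,h=roi;q=p[y:y+h,x:x+w].astype(int);m=((q[...,2]>130)&(q[...,2]-q[...,:2].max(-1)>60)).astype(np.uint8)
    n,l,s,c=cv2.connectedComponentsWithStats(m);return [(tuple(s[i]),(c[i]+[x,y]).round(1)) for i in range(1,n) if s[i][4]>4]
for s,c in red(f["a"],(255,160,50,30)):print("top",s,c,ray("top",c,.047),ray("top",c,.040))
for s,c in red(f["b"],(232,185,35,35)):print("side",s,c,ray("side",c,.047),ray("side",c,.040))
W=cloud("top",f["d"]);v=W[130:145,195:300][...,:].reshape(-1,3);v=v[v[:,2]>.1];print(len(v),v.min(0),v.max(0))
g=W[180:260,330:352].reshape(-1,3);g=g[(g[:,2]>.05)&(g[:,0]<.6)];print("bottle",g.min(0),g.max(0),np.median(g[g[:,2]>.1],0))
E
```

```text
top (np.int32(31), np.int32(15), np.int32(6), np.int32(6), np.int32(30)) [288.4 177.6] [ 0.5173886  -0.09003267  0.047     ] [ 0.51889783 -0.09033194  0.04      ]
top (np.int32(7), np.int32(18), np.int32(6), np.int32(4), np.int32(15)) [264.8 179.6] [ 0.51327112 -0.04337663  0.047     ] [ 0.51474613 -0.04328828  0.04      ]
side (np.int32(23), np.int32(5), np.int32(6), np.int32(6), np.int32(24)) [257.5 192.3] [ 0.51495128 -0.07920181  0.047     ] [ 0.51830423 -0.09204399  0.04      ]
side (np.int32(20), np.int32(18), np.int32(6), np.int32(5), np.int32(23)) [254.3 204.9] [ 0.50638352 -0.01911818  0.047     ] [ 0.50959331 -0.03095645  0.04      ]
side (np.int32(17), np.int32(29), np.int32(5), np.int32(5), np.int32(23)) [251.  215.8] [0.50083611 0.02769735 0.047     ] [0.50395322 0.0166413  0.04      ]
1079 [ 0.33572714 -0.10407592  0.1018641 ] [0.5856381  0.08199761 0.88957062]
bottle [ 0.33572714 -0.20545234  0.05145619] [ 0.50105739 -0.0540103   0.88957062] [ 0.46668487 -0.17868503  0.11721422]
```

Request:
play_rows(commands="0.82 -0.345 0 -0.23 -0.025 0;0.82 -0.345 0 -0.23 -0.025 0;0.82 -0.345 0 -0.23 -0.025 0;0.82 -0.345 0 -0.23 -0.025 0;0.82 -0.345 0 -0.23 -0.025 0;0.82 -0.345 0 -0.23 -0.025 0;0 0 -0.8 0 0 0;0 0 -0.9 0 0 0;0 0 -0.9 0 0 0;0 0 -0.8 0 0 0;0 0 0 0 0 0;0 0 0 0 0 0")

```text
time_s: 6.6
tcp_pos: [0.5167, -0.0911, 0.0962]
ee_rot: [[0.993, 0.112, 0.022], [0.114, -0.972, -0.206], [-0.002, 0.207, -0.978]]
wrist_force: [0.5, 0.4, 0.6]
gripper_width: 0.005
gripper_force: 0.0
```

Request:
play_rows(commands="0 0 -0.6 0 0 0;0 0 -0.5 0 0 0;0 0 -0.25 0 0 0;0 0 -0.1 0 0 0;0 0 0 0 0 0")

```text
time_s: 7.1
tcp_pos: [0.5169, -0.091, 0.0531]
ee_rot: [[0.993, 0.112, 0.024], [0.114, -0.972, -0.205], [0.0, 0.207, -0.978]]
wrist_force: [-0.0, -0.6, 0.1]
gripper_width: 0.004
gripper_force: 0.0
```

Request:
play_rows(commands="0 0 -0.12 0 0 0;0 0 -0.1 0 0 0;0 0 -0.1 0 0 0;0 0 -0.07 0 0 0;0 0 0 0 0 0")

```text
time_s: 7.6
tcp_pos: [0.5169, -0.0908, 0.0407]
ee_rot: [[0.993, 0.112, 0.023], [0.114, -0.972, -0.205], [-0.0, 0.207, -0.978]]
wrist_force: [1.3, 0.6, 1.8]
gripper_width: 0.005
gripper_force: 0.8
```

Contact is now at spring force. I'll press on in small steps until the force shows the stop.

Request:
play_rows(commands="0 0 -0.04 0 0 0;0 0 -0.04 0 0 0;0 0 0 0 0 0")

```text
time_s: 7.9
tcp_pos: [0.5171, -0.0909, 0.0392]
ee_rot: [[0.993, 0.112, 0.024], [0.115, -0.972, -0.206], [0.0, 0.207, -0.978]]
wrist_force: [-0.0, 0.7, 6.7]
gripper_width: 0.007
gripper_force: 3.6
```

Request:
play_rows(commands="0 0 -0.05 0 0 0;0 0 0 0 0 0")

```text
time_s: 8.1
tcp_pos: [0.5172, -0.0909, 0.0388]
ee_rot: [[0.993, 0.112, 0.025], [0.115, -0.972, -0.206], [0.001, 0.208, -0.978]]
wrist_force: [-4.0, 3.1, 14.8]
gripper_width: 0.01
gripper_force: 7.4
```

Request:
play_rows(commands="0 0 0.2 0 0 0;0 0 0.6 0 0 0;0 0 0.9 0 0 0;0 0 0.9 0 0 0;0 0 0.9 0 0 0;0 0 0.9 0 0 0;-0.8 0.4 0.9 0.23 0.025 0;-0.9 0.4 0.5 0.23 0.025 0;-0.9 0.4 0 0.23 0.025 0;-0.9 0.4 0 0.23 0.025 0;-0.9 0.4 0 0.23 0.025 0;-0.9 0 0 0.23 0.025 0;0 0 0 0 0 0;0 0 0 0 0 0")

```text
time_s: 9.5
tcp_pos: [0.3566, -0.0313, 0.2107]
ee_rot: [[0.993, 0.114, -0.0], [0.114, -0.993, -0.0], [-0.0, 0.0, -1.0]]
wrist_force: [1.2, 0.3, 1.0]
gripper_width: 0.005
gripper_force: 0.0
```

```bash
python3 - <<'E'
from h import *
b,e=cams.capture("side");a,d=cams.capture("top");np.savez("pics/s2.npz",a=a,b=b,d=d)
cv2.imwrite("pics/s2.png",cv2.resize(b[165:245,205:285],None,fx=7,fy=7,interpolation=3))
W=cloud("top",d)[120:150,190:310].reshape(-1,3);W=W[(W[:,2]>.12)&(W[:,2]<.16)];print(len(W),W.min(0),W.max(0))
E
```

```text
992 [ 0.54909384 -0.10303026  0.12007888] [0.58740639 0.08204301 0.14550333]
```

View pics/s2.png

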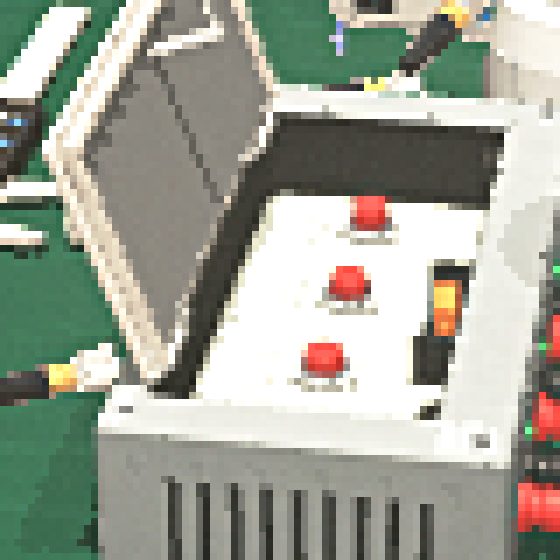

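The side view shows the far button level with the others and no white band, so it caught. Next I'll go over the cover and down behind it.

Request:
play_rows(commands="0.93 0.09 0.2 0 0 0;0.93 0.09 0 0 0 0;0.93 0.09 0 0 0 0;0.93 0.09 0 0 0 0;0.93 0.09 0 0 0 0;0.93 0.09 0 0 0 0;0.93 0.09 0 0 0 0;0.93 0.09 0 0 0 0;0.93 0.09 0 0 0 0;0 0 0 0 0 0;0 0 -0.6 0 0 0;0 0 -0.9 0 0 0;0 0 -0.9 0 0 0;0 0 -0.9 0 0 0;0 0 0 0 0 0;0 0 0 0 0 0")

```text
time_s: 11.2
tcp_pos: [0.6086, -0.007, 0.1176]
ee_rot: [[0.993, 0.114, -0.001], [0.114, -0.993, -0.001], [-0.001, 0.001, -1.0]]
wrist_force: [0.0, -0.2, 0.9]
gripper_width: 0.004
gripper_force: 0.0
```

Request:
play_rows(commands="-0.35 -0.04 0 0 0 0;-0.35 -0.04 0 0 0 0;-0.23 -0.025 0.02 0 0 0;-0.23 -0.025 0.02 0 0 0;-0.23 -0.025 0 0 0 0;-0.23 -0.025 0 0 0 0;-0.23 -0.025 -0.02 0 0 0;-0.23 -0.025 -0.02 0 0 0;-0.25 -0.03 -0.04 0 0 0;-0.25 -0.03 -0.04 0 0 0;0 0 0 0 0 0")

```text
time_s: 12.3
tcp_pos: [0.529, -0.0158, 0.1148]
ee_rot: [[0.994, 0.114, -0.003], [0.114, -0.994, -0.0], [-0.003, -0.0, -1.0]]
wrist_force: [0.8, 0.7, 0.2]
gripper_width: 0.005
gripper_force: 0.4
```

Request:
play_rows(commands="-0.21 -0.02 -0.09 0 0 0;-0.21 -0.02 -0.1 0 0 0;-0.23 -0.025 -0.16 0 0 0;-0.23 -0.025 -0.17 0 0 0;-0.17 -0.02 -0.23 0 0 0;-0.17 -0.02 -0.25 0 0 0;-0.08 -0.01 -0.19 0 0 0;-0.08 -0.01 -0.19 0 0 0;0 0 0 0 0 0")

```text
time_s: 13.2
tcp_pos: [0.4881, -0.0203, 0.0729]
ee_rot: [[0.994, 0.114, -0.004], [0.114, -0.994, -0.001], [-0.004, 0.0, -1.0]]
wrist_force: [-0.5, 0.2, 0.8]
gripper_width: 0.005
gripper_force: 0.5
```

```bash
python3 - <<'E'
from h import *
b,e=cams.capture("side")
cv2.imwrite("pics/s3.png",cv2.resize(b[120:260,190:310],None,fx=4,fy=4,interpolation=3))
E
```

```text
(no output)
```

View pics/s3.png

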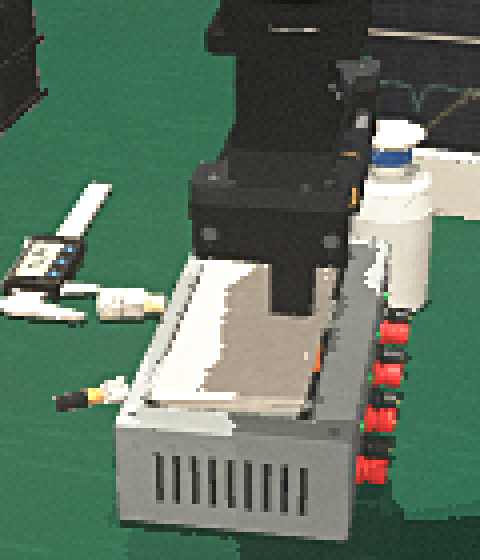

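The cover is nearly shut, with the finger on it at about (290,310) in the crop. Now I'll press it to the stop.

Request:
play_rows(commands="-0.1 -0.01 -0.15 0 0 0;-0.05 0 -0.15 0 0 0;0 0 -0.08 0 0 0;0 0 -0.06 0 0 0;0 0 -0.04 0 0 0;0 0 0 0 0 0")

```text
time_s: 13.85
tcp_pos: [0.4856, -0.0202, 0.0627]
ee_rot: [[0.993, 0.116, 0.001], [0.116, -0.993, -0.001], [0.001, 0.001, -1.0]]
wrist_force: [-6.3, 1.9, 23.9]
gripper_width: 0.007
gripper_force: 12.1
```

Request:
play_rows(commands="0 0 0.1 0 0 0;0 0 0.15 0 0 0;0 0 0.3 0 0 0;0 0 0.6 0 0 0;0 0 0.9 0 0 0;-0.5 0 0.9 0 0 0;-0.9 0 0.9 0 0 0;-0.9 0 0.9 0 0 0;-0.9 0 0 0 0 0;-0.9 0 0 0 0 0;0 0 0 0 0 0;0 0 0 0 0 0;0 0 0 0 0 0;0 0 0 0 0 0;0 0 0 0 0 0")

```text
time_s: 15.35
tcp_pos: [0.3625, -0.0202, 0.2019]
ee_rot: [[0.994, 0.114, -0.001], [0.114, -0.994, -0.0], [-0.001, 0.0, -1.0]]
wrist_force: [-0.0, 0.4, 0.4]
gripper_width: 0.01
gripper_force: 0.0
```

```bash
python3 - <<'E'
from h import *
b,e=cams.capture("side");a,d=cams.capture("top")
cv2.imwrite("pics/s4.png",cv2.resize(b[140:260,190:310],None,fx=4,fy=4,interpolation=3))
W=cloud("top",d)[150:180,205:300,2];print(np.percentile(W,[1,50,99]),r.sense()["time_s"],r.sense()["tcp_pos"])
E
```

```text
[-0.00216773  0.06627708  0.07064999] 15.45 [ 0.36237913 -0.02028448  0.20189197]
```

View pics/s4.png

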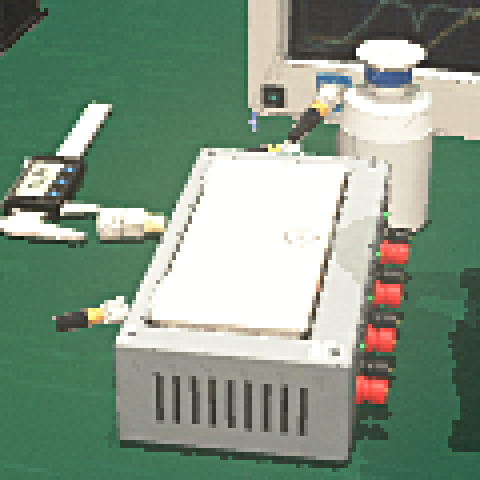

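The cover is shut flat and latched, and the arm is clear of everything.

```bash
python3 -c "
from station import r
print(r.finish_job())"
```

```text
the job is handed in; nothing more can be done
None
```

I reset the tripped breaker at y = -72, pressed the cover back down until it latched shut, and handed the job in at about 15.5 s; the hand-in returned no verdict.

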